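Trace a grill's housing seam with a spring-tip test probe

TASK

Take the red test probe from its blue-topped holder and check the grill's housing seam: lower its spring tip gently into the black channel at the green-dot end, run it slowly and steadily (about 3 cm a second) along the channel round both bends to the red-dot end, with the tip sprung in and not leaving the channel on the way, then lift it out there. Do not press hard or shove the grill, leave everything else on the bench alone, and hang the probe back upright in the holder, collar down on the top plate.

Things in the scene. Friction and masses are not known exactly. Their poses are not given: they have to be found in the camera images.
- grill: Appliance under test: grey contact grill lying flat on rubber feet, loose, about 2.2 kg. 235 mm wide (its y), 205 mm deep (x); flat top face 75 mm above the bench, with the seam channel and, just beyond the channel's ends, a green dot and a red dot (18 mm). A black bow handle, 18 mm thick, reaches 155 mm from the centre on its +x side, at 35 mm height. Origin: centre of the underside, z up.
- seam_start (a point): Point on the middle of the channel floor near the green dot, 7 mm inside the channel's closed end: where the trace begins.
- seam_bend1 (a point): Middle of the channel floor at the first bend (counted from the green end).
- seam_bend2 (a point): Middle of the channel floor at the second bend.
- seam_end (a point): Middle of the channel floor near the red dot, 7 mm inside the channel's closed end: where the trace finishes.
- seam_a: The seam is a black-floored channel, 12 mm wide, floor flat and level with the grill's top face, between two light-grey round lips 8 mm wide and 7 mm high that also close both ends. seam_a is its straight stretch from seam_start to seam_bend1, 55 mm. Origin: its middle, on the floor; x along it towards the red end, y across, z up.
- seam_b: Slanting middle stretch of the channel, from seam_bend1 to seam_bend2, 64 mm, at about 39 degrees to the other two; origin and axes as for seam_a.
- seam_c: Last stretch from seam_bend2 to seam_end, 55 mm; origin and axes likewise.
- probe: Red test probe hanging upright in its holder, 110 g. Origin: centre of the underside of its black collar (34 mm across, 6 mm thick). z up along the probe; x, y square to the handle. Handle: 20 x 20 mm square, up to 88 mm above the origin; grip it 25 to 80 mm above. Below: 14 mm round stem, tapered to its end 45 mm below the origin, then a 5 mm brass spring tip to 68 mm below.
- tip_end (a point): Lowest point of the brass spring tip, 68 mm straight below probe's origin when the tip is fully out; it moves up with the tip when pressed.
- probe_tip (a joint): How far the spring tip is pushed into the stem: 0 fully out, 0.012 m bottomed. The spring gives about 0.8 N at first touch and 200 N/m more (3.2 N when bottomed). 3 to 8 mm is a good working press.
- holder: Probe holder, fixed to the bench: grey 100 x 100 mm foot, two grey cheeks and a blue top plate 70 x 70 mm, 10 mm thick, whose upper face is 85 mm above the bench, with a 24 mm through hole in its middle. Origin: centre of the foot's underside, z up. It may stand on the left or the right side of the bench.
- holder_rest (a point): Centre of the hole, on the top plate's upper face (85 mm above the bench): the probe's origin belongs here, stem and tip hanging through the hole.
- screw_bin: Bystander: open yellow bin, 130 x 100 x 45 mm, with hardware, on the side of the bench opposite the holder. Origin: centre of the underside.
- screwdriver: Bystander: screwdriver lying at the right of the bench, towards the far side.
- tape_roll: Bystander: tan tape roll lying flat, 90 mm across, 25 mm high. Origin: centre of the underside.
- cleaner: Bystander: white bottle with blue cap, 56 mm across, 160 mm high. Origin: centre of the underside.
Mind the look-alikes: they are no part of the job. Of the things that look like the holder, the smaller one is meant. Leave any turquoise look-alike of the probe alone.

How it is judged:
On the way, in this order (a step that is already met when the one before it is completed fails the run):
1. the pressed-in tip is in the channel at the green end (distance between tip_end and seam_start below 0.008 m and value of joint probe_tip above 0.001 m), for 0.1 s.
2. ... at the first bend (distance between tip_end and seam_bend1 below 0.008 m and value of joint probe_tip above 0.001 m), for 0.05 s.
3. ... at the second bend (distance between tip_end and seam_bend2 below 0.008 m and value of joint probe_tip above 0.001 m), for 0.05 s.
4. ... at the red end (distance between tip_end and seam_end below 0.008 m and value of joint probe_tip above 0.001 m), for 0.1 s.
At the end, for the whole second after the job is handed in: The probe hangs upright (within 0.12 rad) and still in the holder, its origin within 8 mm sideways and 3 mm in height of holder_rest, the spring tip fully out (under 1 mm), and the grill within 15 mm of where it started (horizontal distance between probe and holder_rest below 0.008 m and z of probe in the frame of holder_rest between -0.003 and 0.003 m and angle between probe's own z axis and vertical below 0.12 rad and linear speed of probe below 0.02 m/s and value of joint probe_tip below 0.001 m and distance of grill from where it was at the start of the episode below 0.015 m); the robot touches nothing.
It fails at once if between the two ends (more than 18 mm from the end points), the tip loses contact (not pressed in), climbs out of the channel or enters it from above (tip 5 to 15 mm above the floor) ((x of tip_end in the frame of seam_a between -0.0095 and 0.0275 m and y of tip_end in the frame of seam_a between -0.012 and 0.012 m and z of tip_end in the frame of seam_a between -0.02 and 0.015 m and (z of tip_end in the frame of seam_a above 0.005 m or value of joint probe_tip below 0.0003 m)) or (x of tip_end in the frame of seam_b between -0.032 and 0.032 m and y of tip_end in the frame of seam_b between -0.012 and 0.012 m and z of tip_end in the frame of seam_b between -0.02 and 0.015 m and (z of tip_end in the frame of seam_b above 0.005 m or value of joint probe_tip below 0.0003 m)) or (x of tip_end in the frame of seam_c between -0.0275 and 0.0095 m and y of tip_end in the frame of seam_c between -0.012 and 0.012 m and z of tip_end in the frame of seam_c between -0.02 and 0.015 m and (z of tip_end in the frame of seam_c above 0.005 m or value of joint probe_tip below 0.0003 m))).
It fails at once if the pressed-in tip is swept faster than 0.08 m/s (value of joint probe_tip above 0.001 m and linear speed of probe_tip above 0.08 m/s and distance between tip_end and seam_b below 0.13 m).
It fails at once if the probe is pressed on the grill with more than 15 N (contact force between probe and grill above 15 N).
It fails at once if the grill is shoved more than 15 mm (distance of grill from where it was at the start of the episode above 0.015 m).
It fails at once if another thing on the bench is moved more than 25 mm (distance of any of screw_bin, screwdriver, tape_roll, cleaner from where it was at the start of the episode above 0.025 m).
It also fails if it takes over 61 s, if anything falls off the work surface, if the arm or the gripper's body presses on something with over 40 N, if the wrist force passes 120 N, or if a joint passes its speed limit or range.

ROBOT

A 7-joint arm with a two-finger parallel gripper is mounted at the origin on the work surface. World frame = base frame: x ahead of the robot, y to its left, z up, the work surface at z = 0. Lengths are in m, angles in rad, forces in N, time in s.
With the tool pointing down it reaches from about 0.4 to 0.85 m from the base axis. Payload 4.5 kg.
Tool frame: the origin (TCP) lies between the finger pads; the fingertips stand 8 mm ahead of it and the grasp point (between the pads) lies 11 mm behind it; z points along the fingers, y is the line along which they close (so a half turn about z gives the same grasp; the last joint's range is limited). The gripper opens to 85 mm and grips with 20 to 120 N. Pads are 22 mm wide; open, the fingers measure 114 mm over their backs; the gripper's body (76 mm by 85 mm) begins 54 mm behind the grasp point. The pads swing forward as they close: fully open they stand 13 mm farther back than shut.
Start: joints at [1.248, 0.689, -0.195, 1.565, 0.157, 0.902, -0.215], TCP at [0.218, -0.586, 0.239] pointing down, gripper open.
Joint ranges: [-3.01, 3.01], [-0.46, 2.08], [-1.47, 1.51], [0.13, 2.56], [-1, 4.14], [0.04, 2.09], [-2.66, 2.66]. Speed limits (rad/s): [2.57, 2.57, 3.14, 3.14, 3.14, 3.14, 3.14].

INTERFACE

Orientations are given as a rotation vector (axis times angle).
In Python, from cell import ctrl, get_image gives the robot as it stands.
- The arm moves only by the tool step_arm, never from a script. Its argument "moves" is a list of rows, each an object of numbers: "dx", "dy", "dz": the shift along the tool's x, y, z in cm; "rx", "ry", "rz": the turn, a rotation vector about the tool's x, y, z in rad; "hand": the opening, from 0 (shut) to 1 (fully open). A call has 1 to 8 rows; each row is the pose to reach, as a shift and turn from the pose commanded when the call began, along the tool's axes at that moment; what a row does not reach only later rows make up. A row lasts 1/8 s, in which the tool goes at most 62.5 mm and 10.7 degrees, less where a joint would pass 70% of its speed; a pose out of reach is approached as far as the arm can. A call with a gripper value outside its range is refused whole. The fingers move at their own pace and stop on an object; the grip force is fixed at half the most. Time passes only in rows, so rows that repeat a pose let the fingers close. It gives the time, the measured TCP pose, the force, the opening and the grip force at its end, in the units of the state.
- ctrl.get_obs(): the state, without advancing time (a new reading comes with each control period).
- get_image(name): name is "scene" or "side" or "wrist"; returns a dict with "frame" (384x512x3 uint8, blue, green, red), "camera_matrix" (3x3 intrinsics, pixels), "cam_to_world" (4x4, takes a point from camera to world coordinates); the wrist camera has in their place "mount" (4x4, takes a point from camera to tool coordinates, whose origin is the TCP and whose axes are the flange's). Camera axes: x right, y down, z forward; pixel columns grow to the right and rows downward; lengths in m; the calibration is good to about 2 mm. A picture is of the moment at which its call begins: read the wrist's pose just before it. There is no depth.
- ctrl.close_job(): hands the job in; it is judged then, once.
The state is a dict: "time_s": time; "q": joint angles; "qvel": joint speeds; "joint_torque": joint torques, N m; "eef_pos": TCP position; "orientation": TCP orientation; "force": force on the tool from outside, world axes, zero at the start; "wrist_torque": the same for the moment, N m; "opening": finger opening in m; "grasp_force": force on a finger pad.
Only numpy, scipy, OpenCV 4.12 (cv2) and the standard library are available. Lean on these libraries where they do the work, as an engineer would, in place of code of your own. Each camera call takes 0.05 s, during which the arm holds its last target. There are 200 camera calls.

## Working session

There is one attempt and no reset: what is moved stays moved. The work goes in short steps, Python scripts to look and compute and a tool call to move; the robot and the scene stay as the last step left them, time stands still between calls to the robot, and variables do not carry over. Pictures are saved under pics/ and viewed, at most 13 in all, crops included, and the job is handed in when it is done.

Besides the shell and the picture viewer there is one more tool, called after "Emit:" by a JSON object that holds its "fn" and its "kwargs". step_arm: Moves the arm, as the interface text tells. Its arguments: {"type":"object","properties":{"moves":{"type":"array"}},"required":["moves"]}

```bash
ls; mkdir -p pics
cat > h.py <<'E'
import numpy as np, cv2
from scipy.spatial.transform import Rotation as R
from cell import ctrl, get_image
def cam(name):
    o=ctrl.get_obs(); g=get_image(name); K=np.array(g["camera_matrix"])
    if "cam_to_world" in g: T=np.array(g["cam_to_world"])
    else:
        W=np.eye(4); W[:3,:3]=R.from_rotvec(o["orientation"]).as_matrix(); W[:3,3]=o["eef_pos"]
        T=W@np.array(g["mount"])
    return g["frame"],K,T
def save(tag,name):
    f,K,T=cam(name); cv2.imwrite(f"pics/{tag}.png",f); np.savez(f"pics/{tag}.npz",K=K,T=T); return f
def px2w(tag,uv,z):
    d=np.load(f"pics/{tag}.npz"); r=d["T"][:3,:3]@np.linalg.inv(d["K"])@np.array([uv[0],uv[1],1.]); c=d["T"][:3,3]
    return c+r*(z-c[2])/r[2]
def w2px(tag,p):
    d=np.load(f"pics/{tag}.npz"); q=d["T"][:3,:3].T@(np.array(p)-d["T"][:3,3]); q=d["K"]@q; return q[:2]/q[2]
E
python3 - <<'E'
from h import *
a=save("s0","scene"); b=save("d0","side")
cv2.imwrite("pics/s0b.png",cv2.resize(a,(800,600),interpolation=cv2.INTER_CUBIC))
cv2.imwrite("pics/d0b.png",cv2.resize(b,(800,600),interpolation=cv2.INTER_CUBIC))
o=ctrl.get_obs(); print(o["time_s"],o["eef_pos"],o["orientation"],o["force"])
for t in("s0","d0"): print(np.load(f"pics/{t}.npz")["T"].round(2))
E
```

```text
pics
0.1 [ 0.21804036 -0.5851069   0.23854782] [-3.09008085e+00 -5.57197820e-01  6.02886825e-04] [ 0.07597168  0.25841007 -0.6654268 ]
[[ 0.54  0.65 -0.53  1.18]
 [ 0.84 -0.42  0.34 -0.43]
 [-0.01 -0.63 -0.77  1.02]
 [ 0.    0.    0.    1.  ]]
[[-0.91 -0.27  0.33  0.15]
 [-0.42  0.59 -0.68  0.77]
 [-0.01 -0.76 -0.65  0.84]
 [ 0.    0.    0.    1.  ]]
```

View pics/s0b.png

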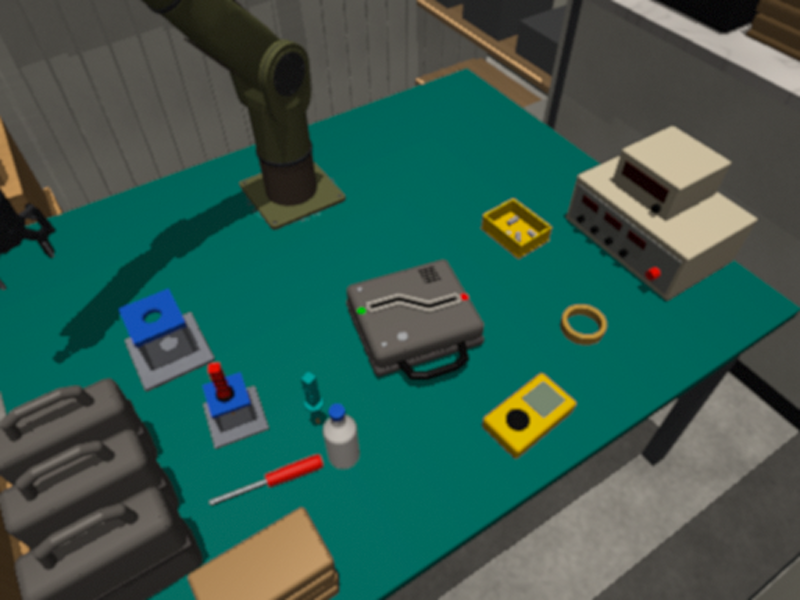

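View pics/d0b.png

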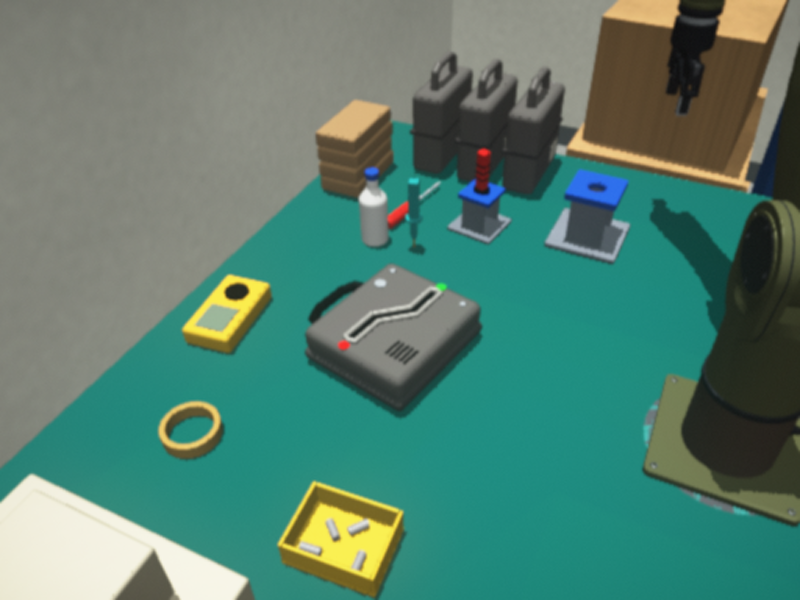

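The scene view shows the holder with the red probe at (228,393), handle top (215,368), and the green dot at (361,310) and red dot at (464,297). In the side view these are at (482,190), (484,153), (441,288) and (344,345). The bigger holder is empty, and the turquoise decoy stands beside the bottle.

Run:
```python
from h import *
k=512/800
P={"green":((361,310),(441,288),.075),"red":((464,297),(344,345),.075),"ptop":((215,368),(484,153),.173),"plate":((227,393),(482,192),.085),
"bottlecap":((337,410),(372,173),.16),"teal":((310,376),(414,180),.16),"bend1":((399,297),(377,317),.075),"bend2":((430,305),(407,313),.075)}
for n,(a,b,z) in P.items(): print(n,px2w("s0",np.array(a)*k,z).round(3),px2w("d0",np.array(b)*k,z).round(3))
for t,c,n in(("s0",(225,395),"c1"),("d0",(482,195),"c2"),("s0",(412,310),"c3"),("d0",(395,318),"c4")):
    f=cv2.imread(f"pics/{t}.png"); u,v=(np.array(c)*k).astype(int); cr=f[v-37:v+38,u-50:u+50]; print(n,u-50,v-37)
    cv2.imwrite(f"pics/{n}.png",cv2.resize(cr,(400,300),interpolation=cv2.INTER_CUBIC))
im=[cv2.imread(f"pics/c{i}.png") for i in(1,2,3,4)]
cv2.imwrite("pics/m1.png",np.vstack([np.hstack(im[:2]),np.hstack(im[2:])]))
```

```text
green [ 0.489 -0.08   0.075] [ 0.487 -0.076  0.075]
red [0.574 0.113 0.075] [0.571 0.114 0.075]
ptop [ 0.536 -0.384  0.173] [ 0.526 -0.377  0.173]
plate [ 0.53  -0.382  0.085] [ 0.525 -0.377  0.085]
bottlecap [ 0.709 -0.25   0.16 ] [ 0.701 -0.242  0.16 ]
teal [ 0.628 -0.256  0.16 ] [ 0.617 -0.251  0.16 ]
bend1 [0.502 0.002 0.075] [0.554 0.035 0.075]
bend2 [0.554 0.043 0.075] [0.513 0.006 0.075]
c1 94 215
c2 258 87
c3 213 161
c4 202 166
```

View pics/m1.png

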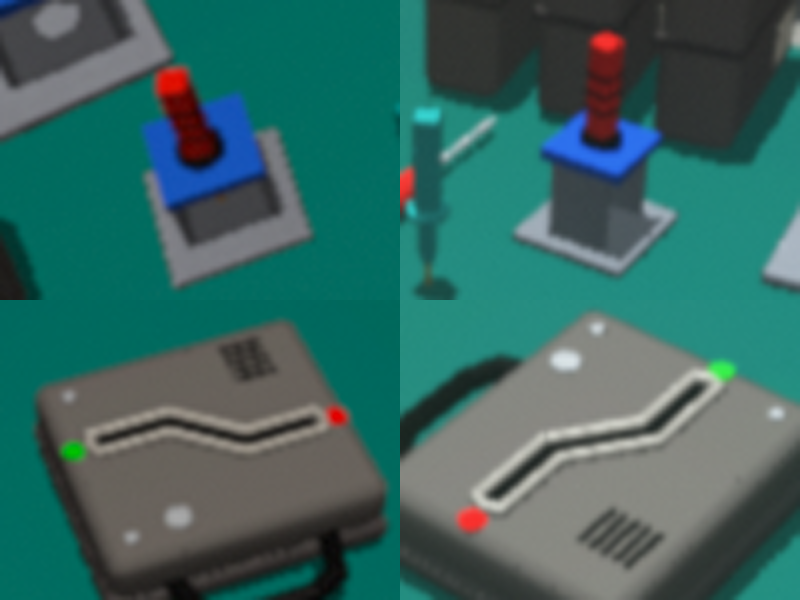

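```bash
cat >> h.py <<'E'
def rel(p,yaw=None):
    "world target -> tool shift cm and turn (tool kept straight down)"
    o=ctrl.get_obs(); M=R.from_rotvec(o["orientation"]); x=M.as_matrix()[:,0]; y0=np.arctan2(x[1],x[0])
    Mt=R.from_euler("ZX",[y0 if yaw is None else yaw,np.pi])
    d=M.inv().apply(np.array(p)-o["eef_pos"])*100
    print("t",o["time_s"],"yaw",y0.round(3),"d",d.round(2),"rot",(M.inv()*Mt).as_rotvec().round(3))
E
python3 - <<'E'
from h import *
rel([.527,-.378,.30]); print(np.array(get_image("wrist")["mount"]).round(3))
c=[(143,125),(240,95),(268,172),(168,207)]
w=[px2w("s0",(94+a/4,215+b/4),.085) for a,b in c]; print(np.round(w,3),np.mean(w,0))
c=[(541,150),(606,112),(661,135),(622,172)]
w=[px2w("d0",(258+(a-400)/4,87+b/4),.085) for a,b in c]; print(np.round(w,3),np.mean(w,0))
E
```

```text
t 0.1 yaw 0.357 d [36.18 -8.63 -6.13] rot [-0.002  0.    -0.   ]
[[ 0.    -0.956 -0.295  0.075]
 [ 1.     0.001 -0.    -0.   ]
 [ 0.001 -0.295  0.956 -0.134]
 [ 0.     0.     0.     1.   ]]
[[ 0.49  -0.412  0.085]
 [ 0.504 -0.344  0.085]
 [ 0.574 -0.353  0.085]
 [ 0.562 -0.422  0.085]] [ 0.53249294 -0.38271526  0.085     ]
[[ 0.565 -0.349  0.085]
 [ 0.538 -0.423  0.085]
 [ 0.486 -0.408  0.085]
 [ 0.496 -0.345  0.085]] [ 0.52149592 -0.38137632  0.085     ]
```

Emit:
{"fn": "step_arm", "kwargs": {"moves": [{"dx":6,"dy":-1.4,"dz":-6,"rz":0.1,"hand":1},{"dx":12,"dy":-2.9,"dz":-6.1,"rz":0.2,"hand":1},{"dx":18,"dy":-4.3,"dz":-6.1,"rz":0.3,"hand":1},{"dx":24,"dy":-5.7,"dz":-6.1,"rz":0.4,"hand":1},{"dx":30,"dy":-7.2,"dz":-6.1,"rz":0.5,"hand":1},{"dx":36.2,"dy":-8.6,"dz":-6.1,"rz":0.53,"hand":1},{"dx":36.2,"dy":-8.6,"dz":-6.1,"rz":0.53,"hand":1},{"dx":36.2,"dy":-8.6,"dz":-6.1,"rz":0.53,"hand":1}]}}

```text
schema error: expected keys dx, dy, dz, rx, ry, rz, hand
```

Run:
```python
from h import *
f=save("w1","wrist"); cv2.imwrite("pics/w1b.png",cv2.resize(f,(800,600),interpolation=cv2.INTER_CUBIC))
rel([.527,-.378,.30],-.17)
```

```text
t 0.2 yaw 0.357 d [36.18 -8.64 -6.11] rot [-0.001  0.     0.527]
```

View pics/w1b.png

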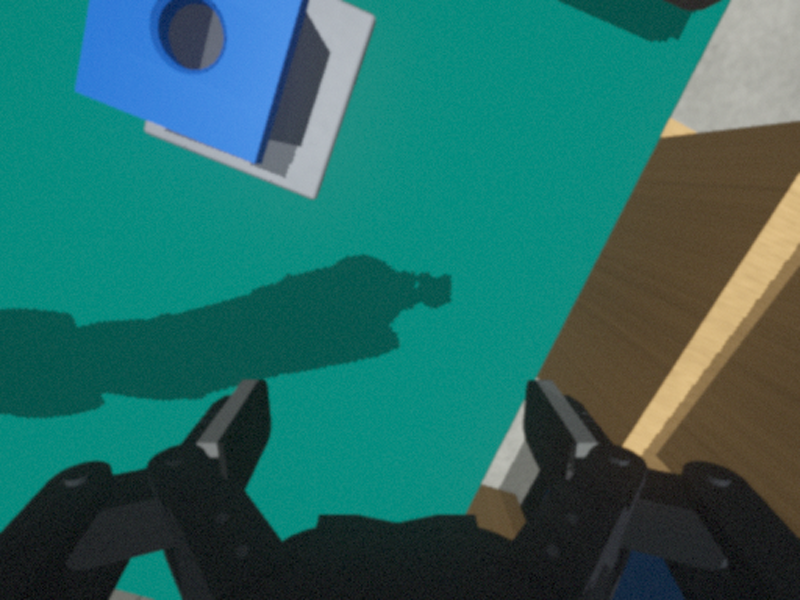

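The move was refused because every key is required, so this picture is from the start pose and shows the bigger holder at the upper left.

Emit:
{"fn": "step_arm", "kwargs": {"moves": [{"dx":6,"dy":-1.4,"dz":-6,"rx":0,"ry":0,"rz":0.1,"hand":1},{"dx":12,"dy":-2.9,"dz":-6.1,"rx":0,"ry":0,"rz":0.2,"hand":1},{"dx":18,"dy":-4.3,"dz":-6.1,"rx":0,"ry":0,"rz":0.3,"hand":1},{"dx":24,"dy":-5.7,"dz":-6.1,"rx":0,"ry":0,"rz":0.4,"hand":1},{"dx":30,"dy":-7.2,"dz":-6.1,"rx":0,"ry":0,"rz":0.5,"hand":1},{"dx":36.2,"dy":-8.6,"dz":-6.1,"rx":0,"ry":0,"rz":0.53,"hand":1},{"dx":36.2,"dy":-8.6,"dz":-6.1,"rx":0,"ry":0,"rz":0.53,"hand":1},{"dx":36.2,"dy":-8.6,"dz":-6.1,"rx":0,"ry":0,"rz":0.53,"hand":1}]}}

```text
time_s: 1.2
eef_pos: [0.5282, -0.3775, 0.2998]
orientation: [-3.13, 0.267, 0.001]
force: [-0.5, 0.0, 0.5]
opening: 0.0852
grasp_force: 0.0
```

Run:
```python
from h import *
f=save("w2","wrist"); cv2.imwrite("pics/w2b.png",cv2.resize(f,(800,600),interpolation=cv2.INTER_CUBIC))
```

```text
(no output)
```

View pics/w2b.png

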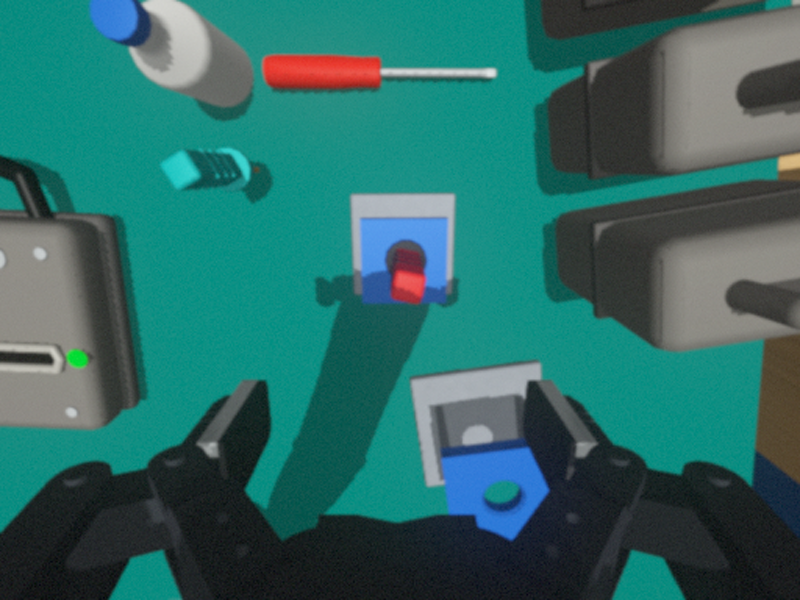

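The probe handle top is at about (408,287), turned slightly clockwise. The green dot is at (78,358). I'll enlarge the handle.

Run:
```python
from h import *
f=cv2.imread("pics/w2.png"); cr=f[115:205,210:315]
a=cv2.resize(cr,None,fx=6,fy=6,interpolation=cv2.INTER_CUBIC); cv2.imwrite("pics/w2c.png",a)
```

```text
(no output)
```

View pics/w2c.png

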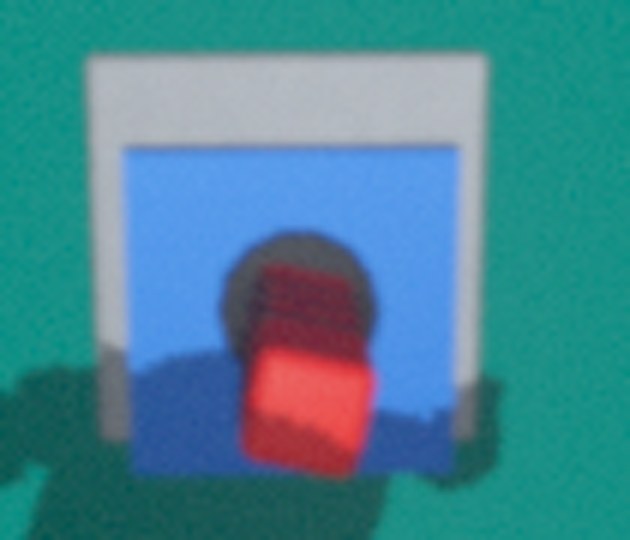

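Run:
```python
from h import *
g=lambda a,z: px2w("w2",(210+a[0]/6-.4,115+a[1]/6-.4),z)
top=[g(a,.173) for a in((258,347),(375,370),(355,478),(240,455))]
pl=[g(a,.085) for a in((122,145),(460,148),(455,475),(132,472))]
yw=lambda q:[np.arctan2(*(q[i]-q[(i+1)%4])[[1,0]])%(np.pi/2) for i in range(4)]
sz=lambda q:[np.linalg.norm(q[i]-q[(i+1)%4]).round(4) for i in range(4)]
for n,q in(("top",top),("plate",pl)): print(n,np.mean(q,0).round(4),np.round(yw(q),3),sz(q))
print("collar",g((298,307),.091).round(4)); print("green",px2w("w2",(78*.64,358*.64),.075).round(4))
```

```text
top [ 0.532  -0.3846  0.173 ] [1.203 1.242 1.195 1.238] [np.float64(0.0191), np.float64(0.0184), np.float64(0.0192), np.float64(0.0182)]
plate [ 0.53   -0.3832  0.085 ] [1.392 1.42  1.392 1.407] [np.float64(0.0696), np.float64(0.0705), np.float64(0.0705), np.float64(0.0705)]
collar [ 0.5327 -0.3848  0.091 ]
green [ 0.4899 -0.0799  0.075 ]
```

Run:
```python
from h import *
rel([.532,-.3845,.134],-.35)
```

```text
t 1.25 yaw -0.174 d [ 0.67  0.38 16.6 ] rot [0.001 0.001 0.176]
```

Emit:
{"fn": "step_arm", "kwargs": {"moves": [{"dx":0.67,"dy":0.38,"dz":3,"rx":0,"ry":0,"rz":0.18,"hand":1},{"dx":0.67,"dy":0.38,"dz":7,"rx":0,"ry":0,"rz":0.18,"hand":1},{"dx":0.67,"dy":0.38,"dz":11,"rx":0,"ry":0,"rz":0.18,"hand":1},{"dx":0.67,"dy":0.38,"dz":14,"rx":0,"ry":0,"rz":0.18,"hand":1},{"dx":0.67,"dy":0.38,"dz":16.6,"rx":0,"ry":0,"rz":0.18,"hand":1},{"dx":0.67,"dy":0.38,"dz":16.6,"rx":0,"ry":0,"rz":0.18,"hand":0.6},{"dx":0.67,"dy":0.38,"dz":16.6,"rx":0,"ry":0,"rz":0.18,"hand":0.4},{"dx":0.67,"dy":0.38,"dz":16.6,"rx":0,"ry":0,"rz":0.18,"hand":0.3}]}}

```text
time_s: 2.25
eef_pos: [0.5338, -0.3847, 0.1359]
orientation: [3.091, -0.553, 0.004]
force: [0.4, -0.6, -0.0]
opening: 0.0323
grasp_force: 0.0
```

Emit:
{"fn": "step_arm", "kwargs": {"moves": [{"dx":0,"dy":0,"dz":0,"rx":0,"ry":0,"rz":0,"hand":0.15},{"dx":0,"dy":0,"dz":0,"rx":0,"ry":0,"rz":0,"hand":0},{"dx":0,"dy":0,"dz":0,"rx":0,"ry":0,"rz":0,"hand":0},{"dx":0,"dy":0,"dz":0,"rx":0,"ry":0,"rz":0,"hand":0}]}}

```text
time_s: 2.75
eef_pos: [0.5339, -0.3842, 0.1356]
orientation: [3.092, -0.552, 0.003]
force: [-0.6, -0.4, 6.8]
opening: 0.0194
grasp_force: 60.4
```

Emit:
{"fn": "step_arm", "kwargs": {"moves": [{"dx":0,"dy":0,"dz":-1,"rx":0,"ry":0,"rz":0,"hand":0},{"dx":0,"dy":0,"dz":-3,"rx":0,"ry":0,"rz":0,"hand":0},{"dx":0,"dy":0,"dz":-6,"rx":0,"ry":0,"rz":0,"hand":0},{"dx":0,"dy":0,"dz":-9,"rx":0,"ry":0,"rz":0,"hand":0},{"dx":0,"dy":0,"dz":-12,"rx":0,"ry":0,"rz":0,"hand":0},{"dx":0,"dy":0,"dz":-15,"rx":0,"ry":0,"rz":0,"hand":0},{"dx":0,"dy":0,"dz":-15,"rx":0,"ry":0,"rz":0,"hand":0}]}}

```text
time_s: 3.62
eef_pos: [0.5347, -0.3843, 0.2872]
orientation: [3.091, -0.551, 0.008]
force: [1.1, -0.2, -1.6]
opening: 0.019
grasp_force: 59.6
```

Run:
```python
from h import *
rel([.45,-.07,.285])
o=ctrl.get_obs();print(o["eef_pos"],o["grasp_force"],o["force"],o["q"])
```

```text
t 3.625 yaw -0.353 d [-18.81 -26.56   0.08] rot [ 0.001 -0.005 -0.   ]
[ 0.53467349 -0.38425357  0.28715204] 59.62575674057007 [ 1.11795524 -0.18100208 -1.60876841] [ 0.54217935  0.68355839  0.02103576  1.40780924 -0.01528202  1.04476973
 -1.35783683]
```

Emit:
{"fn": "step_arm", "kwargs": {"moves": [{"dx":-2.5,"dy":-5,"dz":0,"rx":0,"ry":0,"rz":-0.06,"hand":0},{"dx":-5.5,"dy":-9,"dz":0,"rx":0,"ry":0,"rz":-0.12,"hand":0},{"dx":-8.5,"dy":-13,"dz":0,"rx":0,"ry":0,"rz":-0.18,"hand":0},{"dx":-11.5,"dy":-17,"dz":0,"rx":0,"ry":0,"rz":-0.24,"hand":0},{"dx":-14.5,"dy":-21,"dz":0,"rx":0,"ry":0,"rz":-0.3,"hand":0},{"dx":-17.5,"dy":-25,"dz":0,"rx":0,"ry":0,"rz":-0.353,"hand":0},{"dx":-20,"dy":-29,"dz":0,"rx":0,"ry":0,"rz":-0.353,"hand":0},{"dx":-20,"dy":-30,"dz":0,"rx":0,"ry":0,"rz":-0.353,"hand":0}]}}

```text
time_s: 4.62
eef_pos: [0.4477, -0.0294, 0.2836]
orientation: [-3.14, -0.009, 0.005]
force: [0.3, -0.6, -1.4]
opening: 0.0194
grasp_force: 59.7
```

Run:
```python
from h import *
rel([.44,.02,.285],0)
f=save("w3","wrist"); cv2.imwrite("pics/w3b.png",cv2.resize(f,(800,600),interpolation=cv2.INTER_CUBIC))
```

```text
t 4.625 yaw 0.006 d [-0.74 -4.95 -0.13] rot [-0.001  0.003  0.006]
```

View pics/w3b.png

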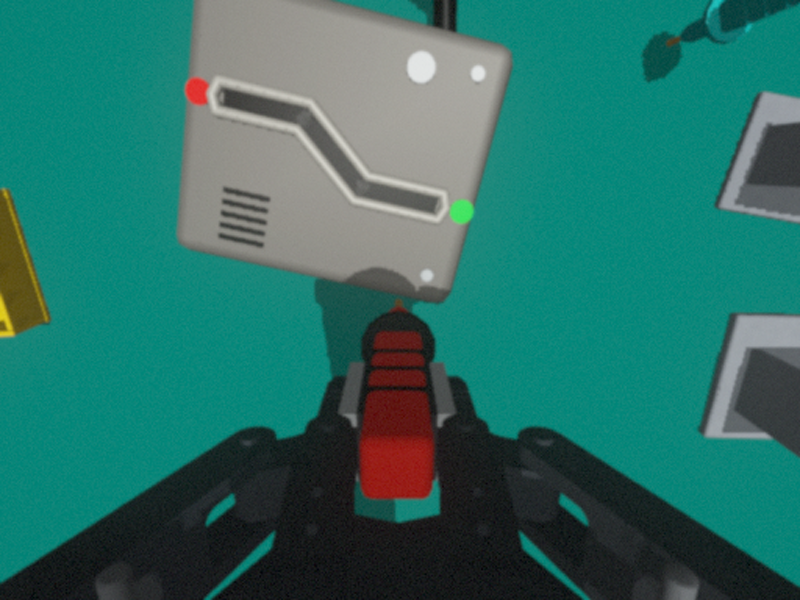

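The wrist view shows the whole seam, with the green dot at (461,211) and the red dot at (197,92). The probe hangs straight, with its brass tip at about (399,303). I'll enlarge the channel.

Run:
```python
from h import *
f=cv2.imread("pics/w3.png"); cr=f[40:155,117:312]
cv2.imwrite("pics/w3c.png",cv2.resize(cr,None,fx=4,fy=4,interpolation=cv2.INTER_CUBIC))
```

```text
(no output)
```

View pics/w3c.png

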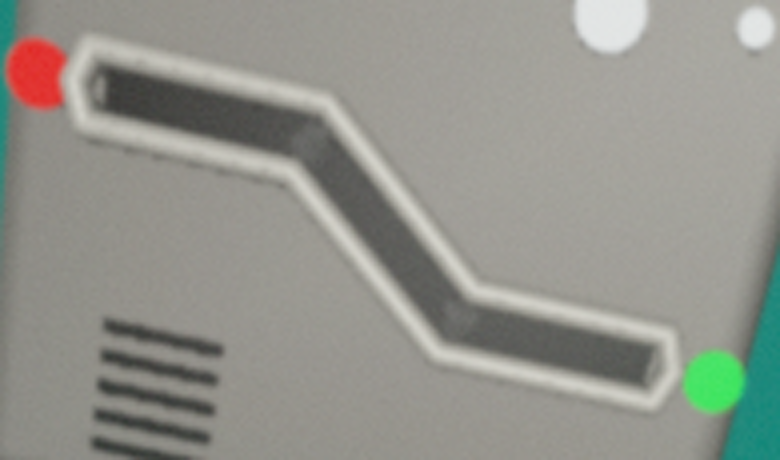

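```bash
cat > seam.py <<'E'
from h import *
a=np.deg2rad(39); u=np.array([1,0.]); s=lambda t:np.array([np.cos(t),np.sin(t)])
def fit(obs):
    best=None
    for sg in(1,-1):
        b=s(sg*a); M=np.array([-u*62-b*32,-b*32,b*32,b*32+u*62])/1000
        c=obs.mean(0); U,_,Vt=np.linalg.svd((obs-c).T@(M-M.mean(0))); D=np.diag([1,np.linalg.det(U@Vt)]); Q=U@D@Vt
        r=obs-(c+(M-M.mean(0))@Q.T); e=np.abs(r).max()
        if best is None or e<best[0]:
            S=np.array([-u*55-b*32,-b*32,b*32,b*32+u*55])/1000; best=(e,c+S@Q.T,Q,r)
    return best
E
python3 - <<'E'
from seam import *
g=lambda t,a,o,k,z=.076: px2w(t,(o[0]+a[0]/k-.375,o[1]+a[1]/k-.375),z)[:2]
obs=np.array([g("w3",a,(117,40),4) for a in((655,367),(457,320),(310,139),(98,87))])
e,S,Q,r=fit(obs); print("wrist",e.round(4),S.round(4).tolist(),np.arctan2(Q[1,0],Q[0,0]).round(3),r.round(4).tolist())
print("len",[np.linalg.norm(obs[i]-obs[i+1]).round(4) for i in range(3)])
for n,pt in(("green",(713,382)),("red",(38,73))): print(n,g("w3",pt,(117,40),4))
# side view c4 (offset 202,166; crop shifted by 400,300) and scene c3
o4=np.array([g("d0",(x-400,y-300),(202,166),4) for x,y in((708,385),(655,428),(552,445),(492,494))])
e,S4,_,_=fit(o4); print("side",e.round(4),S4.round(4).tolist())
o3=np.array([g("s0",(x,y-300),(213,161),4) for x,y in((98,440),(168,422),(246,438),(318,420))])
e,S3,_,_=fit(o3); print("scene",e.round(4),S3.round(4).tolist())
d=np.load("pics/w3.npz"); o=ctrl.get_obs(); print("eef",o["eef_pos"])
# tip pixel vs predicted straight-down tip
M=R.from_rotvec(o["orientation"]).as_matrix(); t=np.array(o["eef_pos"])+M[:,2]*.1186; print("tip pred px(800)",w2px("w3",t)/.64,t)
E
```

```text
wrist 0.0015 [[0.4965, -0.0547], [0.5083, -0.0009], [0.5582, 0.039], [0.57, 0.0928]] 1.355 [[0.0004, 0.0012], [0.0004, -0.0002], [-0.0003, 0.0005], [-0.0005, -0.0015]]
len [np.float64(0.0606), np.float64(0.064), np.float64(0.06)]
green [ 0.49105836 -0.07794553]
red [0.57450218 0.11447138]
side 0.0038 [[0.492, -0.0586], [0.506, -0.0055], [0.5576, 0.0324], [0.5717, 0.0856]]
scene 0.0024 [[0.4914, -0.0541], [0.5036, -0.0004], [0.5539, 0.0391], [0.5661, 0.0927]]
eef [ 0.44930039 -0.02982321  0.2837774 ]
tip pred px(800) [397.85656429 295.47884103] [ 0.44919023 -0.02966963  0.16517755]
```

Run:
```python
from h import *
rel([.4985,-.0547,.2156],0)
```

```text
t 4.675 yaw 0.005 d [4.91 2.52 6.81] rot [-0.001  0.001  0.005]
```

Emit:
{"fn": "step_arm", "kwargs": {"moves": [{"dx":2,"dy":1.2,"dz":1,"rx":0,"ry":0,"rz":0,"hand":0},{"dx":4.9,"dy":2.5,"dz":2,"rx":0,"ry":0,"rz":0.005,"hand":0},{"dx":4.9,"dy":2.5,"dz":4,"rx":0,"ry":0,"rz":0.005,"hand":0},{"dx":4.9,"dy":2.5,"dz":6,"rx":0,"ry":0,"rz":0.005,"hand":0},{"dx":4.9,"dy":2.5,"dz":6.8,"rx":0,"ry":0,"rz":0.005,"hand":0},{"dx":4.9,"dy":2.5,"dz":6.8,"rx":0,"ry":0,"rz":0.005,"hand":0}]}}

```text
time_s: 5.42
eef_pos: [0.4983, -0.0587, 0.2158]
orientation: [3.141, -0.01, -0.002]
force: [-0.5, -0.3, -0.5]
opening: 0.0191
grasp_force: 59.7
```

Run:
```python
from h import *
o=ctrl.get_obs(); print(o["eef_pos"],o["orientation"],o["force"])
f=save("w4","wrist")
M=R.from_rotvec(o["orientation"]).as_matrix(); t=np.array(o["eef_pos"])+M[:,2]*.1186; p=w2px("w4",t); print("pred tip",p,t)
s=w2px("w4",[.4965,-.0547,.075]); print("start px",s)
x0,y0=int(p[0])-50,int(p[1])-60; cr=f[y0:y0+90,x0:x0+100]; print(x0,y0)
cv2.imwrite("pics/w4c.png",cv2.resize(cr,None,fx=6,fy=6,interpolation=cv2.INTER_CUBIC))
```

```text
[ 0.49826078 -0.05865339  0.21579347] [ 3.14117366e+00 -9.84171353e-03 -1.98893400e-03] [-0.45992232 -0.294864   -0.52688939]
pred tip [254.17596174 190.91402537] [ 0.49811044 -0.05870071  0.09719358]
start px [250.24501351 186.22388155]
204 130
```

View pics/w4c.png

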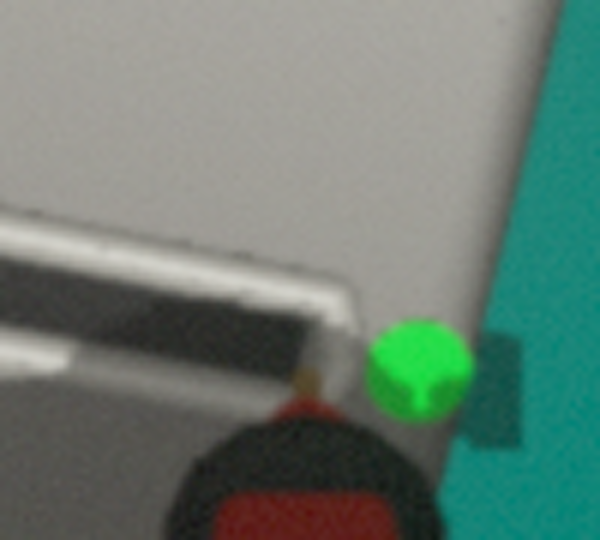

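The tip appears at crop (306,368), right where it was predicted. The channel end also fits the computed start point at crop (279,340), so the tip lies on the TCP axis. I'll correct xy first and then lower.

Emit:
{"fn": "step_arm", "kwargs": {"moves": [{"dx":-0.18,"dy":-0.4,"dz":0,"rx":0,"ry":0,"rz":0,"hand":0},{"dx":-0.18,"dy":-0.4,"dz":0.3,"rx":0,"ry":0,"rz":0,"hand":0},{"dx":-0.18,"dy":-0.4,"dz":0.3,"rx":0,"ry":0,"rz":0,"hand":0},{"dx":-0.18,"dy":-0.4,"dz":0.3,"rx":0,"ry":0,"rz":0,"hand":0}]}}

```text
time_s: 5.98
eef_pos: [0.4968, -0.0539, 0.2134]
orientation: [3.141, -0.008, 0.0]
force: [-0.2, -0.5, -1.6]
opening: 0.0191
grasp_force: 59.7
```

Run:
```python
from h import *
o=ctrl.get_obs(); print(o["eef_pos"],o["force"]); rel([.4965,-.0547,.1886],0)
```

```text
[ 0.49682274 -0.05389178  0.21339538] [-0.16826789 -0.52567279 -1.57028702]
t 5.975 yaw -0.005 d [-0.03  0.08  2.48] rot [ 0.    -0.    -0.005]
```

Emit:
{"fn": "step_arm", "kwargs": {"moves": [{"dx":0,"dy":0.06,"dz":0.6,"rx":0,"ry":0,"rz":0,"hand":0},{"dx":0,"dy":0.06,"dz":1.1,"rx":0,"ry":0,"rz":0,"hand":0},{"dx":0,"dy":0.06,"dz":1.5,"rx":0,"ry":0,"rz":0,"hand":0},{"dx":0,"dy":0.06,"dz":1.8,"rx":0,"ry":0,"rz":0,"hand":0},{"dx":0,"dy":0.06,"dz":2.1,"rx":0,"ry":0,"rz":0,"hand":0},{"dx":0,"dy":0.06,"dz":2.4,"rx":0,"ry":0,"rz":0,"hand":0},{"dx":0,"dy":0.06,"dz":2.5,"rx":0,"ry":0,"rz":0,"hand":0},{"dx":0,"dy":0.06,"dz":2.5,"rx":0,"ry":0,"rz":0,"hand":0}]}}

```text
time_s: 6.98
eef_pos: [0.4968, -0.0545, 0.1884]
orientation: [3.141, -0.008, 0.0]
force: [-0.1, -0.5, 1.0]
opening: 0.0192
grasp_force: 59.7
```

Run:
```python
from h import *
o=ctrl.get_obs(); print(o["eef_pos"],o["orientation"],o["force"])
f=save("w5","wrist"); p=w2px("w5",[o["eef_pos"][0],o["eef_pos"][1],.077]); print(p)
x0,y0=int(p[0])-70,int(p[1])-70; cr=f[y0:y0+100,x0:x0+130]; print(x0,y0)
cv2.imwrite("pics/w5c.png",cv2.resize(cr,None,fx=6,fy=6,interpolation=cv2.INTER_CUBIC))
rel([.5083,-.0009,.1886],0)
```

```text
[ 0.49680032 -0.05448222  0.18835058] [ 3.14149530e+00 -8.20911889e-03  2.55450503e-04] [-0.1121754  -0.54354038  0.99906208]
[254.17397758 193.18055649]
184 123
t 7.025 yaw -0.005 d [ 1.13 -5.37 -0.02] rot [ 0.    -0.    -0.005]
```

View pics/w5c.png

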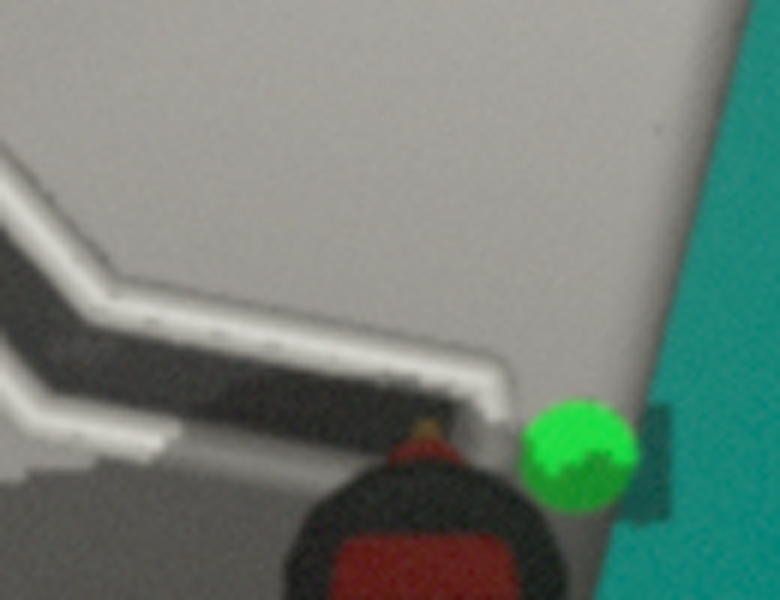

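The tip is sprung into the channel, with the brass at (428,425) on the centreline and a light force. I'll start the trace.

Emit:
{"fn": "step_arm", "kwargs": {"moves": [{"dx":0.05,"dy":-0.24,"dz":0,"rx":0,"ry":0,"rz":0,"hand":0},{"dx":0.13,"dy":-0.6,"dz":0,"rx":0,"ry":0,"rz":0,"hand":0},{"dx":0.2,"dy":-0.96,"dz":0,"rx":0,"ry":0,"rz":0,"hand":0},{"dx":0.28,"dy":-1.32,"dz":0,"rx":0,"ry":0,"rz":0,"hand":0},{"dx":0.35,"dy":-1.68,"dz":0,"rx":0,"ry":0,"rz":0,"hand":0},{"dx":0.43,"dy":-2.04,"dz":0,"rx":0,"ry":0,"rz":0,"hand":0},{"dx":0.5,"dy":-2.4,"dz":0,"rx":0,"ry":0,"rz":0,"hand":0},{"dx":0.58,"dy":-2.76,"dz":0,"rx":0,"ry":0,"rz":0,"hand":0}]}}

```text
time_s: 8.02
eef_pos: [0.5027, -0.0267, 0.1883]
orientation: [3.142, -0.008, -0.0]
force: [-0.2, -1.4, 0.8]
opening: 0.0192
grasp_force: 59.9
```

Emit:
{"fn": "step_arm", "kwargs": {"moves": [{"dx":0.07,"dy":-0.36,"dz":0,"rx":0,"ry":0,"rz":0,"hand":0},{"dx":0.15,"dy":-0.72,"dz":0,"rx":0,"ry":0,"rz":0,"hand":0},{"dx":0.22,"dy":-1.08,"dz":0,"rx":0,"ry":0,"rz":0,"hand":0},{"dx":0.3,"dy":-1.44,"dz":0,"rx":0,"ry":0,"rz":0,"hand":0},{"dx":0.37,"dy":-1.8,"dz":0,"rx":0,"ry":0,"rz":0,"hand":0},{"dx":0.45,"dy":-2.16,"dz":0,"rx":0,"ry":0,"rz":0,"hand":0},{"dx":0.55,"dy":-2.6,"dz":0,"rx":0,"ry":0,"rz":0,"hand":0},{"dx":0.55,"dy":-2.6,"dz":0,"rx":0,"ry":0,"rz":0,"hand":0}]}}

```text
time_s: 9.02
eef_pos: [0.5087, 0.0005, 0.1883]
orientation: [-3.14, 0.006, -0.001]
force: [-0.4, 0.1, 0.2]
opening: 0.0194
grasp_force: 60.0
```

Run:
```python
from h import *
rel([.5582,.039,.1886],0); o=ctrl.get_obs(); print(o["eef_pos"],o["force"])
```

```text
t 9.025 yaw -0.004 d [ 4.94 -3.87 -0.02] rot [-0.001 -0.001 -0.004]
[5.08652483e-01 4.88721466e-04 1.88312088e-01] [-0.37079518  0.12072079  0.1830004 ]
```

Emit:
{"fn": "step_arm", "kwargs": {"moves": [{"dx":0.25,"dy":-0.2,"dz":0,"rx":0,"ry":0,"rz":0,"hand":0},{"dx":0.55,"dy":-0.43,"dz":0,"rx":0,"ry":0,"rz":0,"hand":0},{"dx":0.85,"dy":-0.67,"dz":0,"rx":0,"ry":0,"rz":0,"hand":0},{"dx":1.15,"dy":-0.9,"dz":0,"rx":0,"ry":0,"rz":0,"hand":0},{"dx":1.45,"dy":-1.14,"dz":0,"rx":0,"ry":0,"rz":0,"hand":0},{"dx":1.75,"dy":-1.37,"dz":0,"rx":0,"ry":0,"rz":0,"hand":0},{"dx":2.05,"dy":-1.61,"dz":0,"rx":0,"ry":0,"rz":0,"hand":0},{"dx":2.35,"dy":-1.84,"dz":0,"rx":0,"ry":0,"rz":0,"hand":0}]}}

```text
time_s: 10.02
eef_pos: [0.5322, 0.0175, 0.1883]
orientation: [3.142, -0.008, 0.0]
force: [-1.0, -0.8, 1.3]
opening: 0.0195
grasp_force: 59.9
```

Emit:
{"fn": "step_arm", "kwargs": {"moves": [{"dx":0.3,"dy":-0.23,"dz":0,"rx":0,"ry":0,"rz":0,"hand":0},{"dx":0.62,"dy":-0.48,"dz":0,"rx":0,"ry":0,"rz":0,"hand":0},{"dx":0.94,"dy":-0.74,"dz":0,"rx":0,"ry":0,"rz":0,"hand":0},{"dx":1.26,"dy":-0.99,"dz":0,"rx":0,"ry":0,"rz":0,"hand":0},{"dx":1.6,"dy":-1.25,"dz":0,"rx":0,"ry":0,"rz":0,"hand":0},{"dx":1.94,"dy":-1.52,"dz":0,"rx":0,"ry":0,"rz":0,"hand":0},{"dx":2.28,"dy":-1.79,"dz":0,"rx":0,"ry":0,"rz":0,"hand":0},{"dx":2.58,"dy":-2.03,"dz":0,"rx":0,"ry":0,"rz":0,"hand":0}]}}

```text
time_s: 11.02
eef_pos: [0.5581, 0.0378, 0.1883]
orientation: [3.142, -0.008, 0.0]
force: [-1.0, 0.0, 0.5]
opening: 0.0197
grasp_force: 59.9
```

Run:
```python
from h import *
rel([.5582,.039,.1886],0); rel([.57,.0928,.1886],0); o=ctrl.get_obs(); print(o["eef_pos"],o["force"],o["qvel"])
```

```text
t 11.025 yaw -0.005 d [ 0.01 -0.12 -0.03] rot [ 0.    -0.    -0.005]
t 11.025 yaw -0.005 d [ 1.16 -5.51 -0.03] rot [ 0.    -0.    -0.005]
[0.55807756 0.03775748 0.1882721 ] [-0.99514483  0.047937    0.47367561] [-0.02966807  0.0280753   0.00491157 -0.07228903 -0.0034413   0.04739706
 -0.02143564]
```

Emit:
{"fn": "step_arm", "kwargs": {"moves": [{"dx":0.06,"dy":-0.28,"dz":0,"rx":0,"ry":0,"rz":0,"hand":0},{"dx":0.14,"dy":-0.64,"dz":0,"rx":0,"ry":0,"rz":0,"hand":0},{"dx":0.22,"dy":-1.0,"dz":0,"rx":0,"ry":0,"rz":0,"hand":0},{"dx":0.3,"dy":-1.36,"dz":0,"rx":0,"ry":0,"rz":0,"hand":0},{"dx":0.38,"dy":-1.72,"dz":0,"rx":0,"ry":0,"rz":0,"hand":0},{"dx":0.46,"dy":-2.08,"dz":0,"rx":0,"ry":0,"rz":0,"hand":0},{"dx":0.54,"dy":-2.44,"dz":0,"rx":0,"ry":0,"rz":0,"hand":0},{"dx":0.61,"dy":-2.8,"dz":0,"rx":0,"ry":0,"rz":0,"hand":0}]}}

```text
time_s: 12.02
eef_pos: [0.5641, 0.0657, 0.1883]
orientation: [3.142, -0.008, 0.0]
force: [-0.4, -1.5, 0.6]
opening: 0.0194
grasp_force: 59.9
```

Emit:
{"fn": "step_arm", "kwargs": {"moves": [{"dx":0.08,"dy":-0.36,"dz":0,"rx":0,"ry":0,"rz":0,"hand":0},{"dx":0.16,"dy":-0.72,"dz":0,"rx":0,"ry":0,"rz":0,"hand":0},{"dx":0.24,"dy":-1.08,"dz":0,"rx":0,"ry":0,"rz":0,"hand":0},{"dx":0.32,"dy":-1.44,"dz":0,"rx":0,"ry":0,"rz":0,"hand":0},{"dx":0.4,"dy":-1.8,"dz":0,"rx":0,"ry":0,"rz":0,"hand":0},{"dx":0.48,"dy":-2.16,"dz":0,"rx":0,"ry":0,"rz":0,"hand":0},{"dx":0.57,"dy":-2.52,"dz":0,"rx":0,"ry":0,"rz":0,"hand":0},{"dx":0.57,"dy":-2.6,"dz":0,"rx":0,"ry":0,"rz":0,"hand":0}]}}

```text
time_s: 13.02
eef_pos: [0.5702, 0.0923, 0.1883]
orientation: [-3.141, 0.007, -0.001]
force: [0.0, -0.9, 0.3]
opening: 0.0196
grasp_force: 60.0
```

Run:
```python
from h import *
rel([.57,.0928,.1886],0); o=ctrl.get_obs(); print(o["eef_pos"],o["force"])
f=save("w6","wrist"); p=w2px("w6",[o["eef_pos"][0],o["eef_pos"][1],.077]); x0,y0=int(p[0])-70,int(p[1])-70; cr=f[y0:y0+100,x0:x0+130]
cv2.imwrite("pics/w6c.png",cv2.resize(cr,None,fx=6,fy=6,interpolation=cv2.INTER_CUBIC))
```

```text
t 13.025 yaw -0.005 d [-0.02 -0.05 -0.03] rot [-0.001 -0.001 -0.005]
[0.57017179 0.09231104 0.18833376] [ 0.04584044 -0.89923364  0.26101048]
```

Emit:
{"fn": "step_arm", "kwargs": {"moves": [{"dx":0,"dy":0,"dz":0,"rx":0,"ry":0,"rz":0,"hand":0},{"dx":0,"dy":0,"dz":0,"rx":0,"ry":0,"rz":0,"hand":0}]}}

```text
time_s: 13.32
eef_pos: [0.5701, 0.092, 0.1884]
orientation: [-3.141, 0.008, -0.001]
force: [-0.1, 0.1, 0.1]
opening: 0.019
grasp_force: 60.0
```

Run:
```python
from h import *
f=cv2.imread("pics/w6.png"); h=cv2.cvtColor(f,cv2.COLOR_BGR2HSV)
m=((h[...,0]<6)|(h[...,0]>174))&(h[...,1]>170)&(h[...,2]>90)
n,l,s,c=cv2.connectedComponentsWithStats(m.astype(np.uint8))
for i in range(1,n):
    if s[i,4]>30: print(s[i],c[i],px2w("w6",c[i],.075).round(4))
rel([.55,.05,.285],0)
```

```text
[222 181  17  17 234] [229.93589744 188.84188034] [0.5739 0.1148 0.075 ]
[240 213  30  10 235] [254.1787234  217.99148936] [0.5448 0.0925 0.075 ]
[239 226  32   8 225] [254.12888889 229.76      ] [0.5326 0.0926 0.075 ]
[237 237  35  10 298] [254.06375839 241.37583893] [0.5202 0.0927 0.075 ]
[ 230  250   48   69 2939] [253.55597142 285.40455937] [0.4699 0.0934 0.075 ]
t 13.325 yaw -0.005 d [-1.99  4.2  -9.66] rot [-0.001 -0.001 -0.005]
```

The grill has not moved and the tip is at the red end, so I'll lift out and carry the probe back.

Emit:
{"fn": "step_arm", "kwargs": {"moves": [{"dx":0,"dy":0,"dz":-0.4,"rx":0,"ry":0,"rz":0,"hand":0},{"dx":0,"dy":0,"dz":-0.9,"rx":0,"ry":0,"rz":0,"hand":0},{"dx":0,"dy":0,"dz":-1.8,"rx":0,"ry":0,"rz":0,"hand":0},{"dx":0,"dy":0,"dz":-3.5,"rx":0,"ry":0,"rz":0,"hand":0},{"dx":0,"dy":0,"dz":-6,"rx":0,"ry":0,"rz":0,"hand":0},{"dx":0,"dy":0,"dz":-9,"rx":0,"ry":0,"rz":0,"hand":0},{"dx":0,"dy":3,"dz":-11,"rx":0,"ry":0,"rz":0,"hand":0},{"dx":-0.5,"dy":7,"dz":-11,"rx":0,"ry":0,"rz":0,"hand":0}]}}

```text
time_s: 14.32
eef_pos: [0.5659, 0.0219, 0.3006]
orientation: [-3.141, 0.004, -0.008]
force: [0.6, 0.5, -1.8]
opening: 0.0195
grasp_force: 59.7
```

Emit:
{"fn": "step_arm", "kwargs": {"moves": [{"dx":-0.5,"dy":5,"dz":0,"rx":0,"ry":0,"rz":0,"hand":0},{"dx":-1,"dy":10,"dz":0,"rx":0,"ry":0,"rz":0,"hand":0},{"dx":-1.5,"dy":15,"dz":0,"rx":0,"ry":0,"rz":0,"hand":0},{"dx":-2,"dy":20,"dz":0,"rx":0,"ry":0,"rz":0,"hand":0},{"dx":-2.5,"dy":25,"dz":0,"rx":0,"ry":0,"rz":0,"hand":0},{"dx":-3,"dy":30,"dz":0,"rx":0,"ry":0,"rz":0,"hand":0},{"dx":-3.3,"dy":35,"dz":0,"rx":0,"ry":0,"rz":0,"hand":0},{"dx":-3.3,"dy":40.5,"dz":0,"rx":0,"ry":0,"rz":0,"hand":0}]}}

```text
time_s: 15.32
eef_pos: [0.5289, -0.3845, 0.2989]
orientation: [-3.141, 0.007, 0.0]
force: [1.1, 0.9, 0.1]
opening: 0.0191
grasp_force: 59.7
```

Emit:
{"fn": "step_arm", "kwargs": {"moves": [{"dx":0,"dy":0,"dz":0,"rx":0,"ry":0,"rz":0,"hand":0},{"dx":0,"dy":0,"dz":0,"rx":0,"ry":0,"rz":0,"hand":0},{"dx":0,"dy":0,"dz":0,"rx":0,"ry":0,"rz":0,"hand":0}]}}

```text
time_s: 15.7
eef_pos: [0.53, -0.3814, 0.2985]
orientation: [-3.14, 0.004, -0.0]
force: [-0.0, -0.8, -0.6]
opening: 0.0192
grasp_force: 59.8
```

Run:
```python
from h import *
rel([.532,-.384,.136],0); o=ctrl.get_obs(); print(o["eef_pos"],o["orientation"])
f=save("w7","wrist"); cv2.imwrite("pics/w7b.png",cv2.resize(f,(800,600),interpolation=cv2.INTER_CUBIC))
# blue plate check
h=cv2.cvtColor(f,cv2.COLOR_BGR2HSV); m=cv2.inRange(h,(100,150,60),(125,255,255))
n,l,s,c=cv2.connectedComponentsWithStats(m)
for i in range(1,n):
    if s[i,4]>300:
        r=cv2.minAreaRect(np.argwhere(l==i)[:,::-1].astype(np.float32)); print(s[i],r,px2w("w7",r[0],.085).round(4))
```

```text
t 15.7 yaw -0.003 d [ 0.19  0.27 16.25] rot [-0.001 -0.    -0.003]
[ 0.53004332 -0.38143499  0.29852432] [-3.14042977e+00  4.20185564e-03 -4.01792155e-04]
[ 225  139   61   60 2545] ((254.98648071289062, 169.08108520507812), (53.59407043457031, 54.08726501464844), 9.462323188781738) [ 0.5308 -0.3823  0.085 ]
[258 308  25  27 370] ((269.4615783691406, 320.80767822265625), (21.768888473510742, 27.652374267578125), 78.69007110595703) [ 0.2959 -0.4041  0.085 ]
```

Emit:
{"fn": "step_arm", "kwargs": {"moves": [{"dx":0.1,"dy":0.16,"dz":1,"rx":0,"ry":0,"rz":0,"hand":0},{"dx":0.1,"dy":0.16,"dz":4,"rx":0,"ry":0,"rz":0,"hand":0},{"dx":0.1,"dy":0.16,"dz":7,"rx":0,"ry":0,"rz":0,"hand":0},{"dx":0.1,"dy":0.16,"dz":7.5,"rx":0,"ry":0,"rz":0,"hand":0},{"dx":0.1,"dy":0.16,"dz":7.5,"rx":0,"ry":0,"rz":0,"hand":0}]}}

```text
time_s: 16.38
eef_pos: [0.5307, -0.3849, 0.2235]
orientation: [3.141, -0.008, 0.0]
force: [1.0, -0.0, -1.7]
opening: 0.0193
grasp_force: 59.8
```

Run:
```python
from h import *
rel([.531,-.383,.136],0); o=ctrl.get_obs(); print(o["eef_pos"])
```

```text
t 16.375 yaw -0.005 d [ 0.02 -0.19  8.75] rot [ 0.    -0.    -0.005]
[ 0.53074527 -0.3848984   0.22352449]
```

Emit:
{"fn": "step_arm", "kwargs": {"moves": [{"dx":0.05,"dy":-0.1,"dz":2,"rx":0,"ry":0,"rz":0,"hand":0},{"dx":0.05,"dy":-0.1,"dz":4,"rx":0,"ry":0,"rz":0,"hand":0},{"dx":0.05,"dy":-0.1,"dz":6,"rx":0,"ry":0,"rz":0,"hand":0},{"dx":0.05,"dy":-0.1,"dz":7.4,"rx":0,"ry":0,"rz":0,"hand":0},{"dx":0.05,"dy":-0.1,"dz":8.2,"rx":0,"ry":0,"rz":0,"hand":0},{"dx":0.05,"dy":-0.1,"dz":8.6,"rx":0,"ry":0,"rz":0,"hand":0},{"dx":0.05,"dy":-0.1,"dz":8.75,"rx":0,"ry":0,"rz":0,"hand":0},{"dx":0.05,"dy":-0.1,"dz":8.75,"rx":0,"ry":0,"rz":0,"hand":0}]}}

```text
time_s: 17.38
eef_pos: [0.5312, -0.3841, 0.1362]
orientation: [3.141, -0.008, 0.001]
force: [0.3, -0.0, -1.2]
opening: 0.0191
grasp_force: 59.9
```

Emit:
{"fn": "step_arm", "kwargs": {"moves": [{"dx":0,"dy":0,"dz":0.07,"rx":0,"ry":0,"rz":0,"hand":0},{"dx":0,"dy":0,"dz":0.07,"rx":0,"ry":0,"rz":0,"hand":0}]}}

```text
time_s: 17.62
eef_pos: [0.5313, -0.3842, 0.1357]
orientation: [3.141, -0.008, 0.001]
force: [-0.8, -0.7, 1.9]
opening: 0.0195
grasp_force: 60.0
```

The collar is touching the plate, so I'll release slowly and back off upward.

Emit:
{"fn": "step_arm", "kwargs": {"moves": [{"dx":0,"dy":0,"dz":0,"rx":0,"ry":0,"rz":0,"hand":0.3},{"dx":0,"dy":0,"dz":0,"rx":0,"ry":0,"rz":0,"hand":0.5},{"dx":0,"dy":0,"dz":0,"rx":0,"ry":0,"rz":0,"hand":0.8},{"dx":0,"dy":0,"dz":0,"rx":0,"ry":0,"rz":0,"hand":0.8},{"dx":0,"dy":0,"dz":-3,"rx":0,"ry":0,"rz":0,"hand":0.8},{"dx":0,"dy":0,"dz":-7,"rx":0,"ry":0,"rz":0,"hand":0.8},{"dx":0,"dy":0,"dz":-12,"rx":0,"ry":0,"rz":0,"hand":0.8},{"dx":0,"dy":0,"dz":-16,"rx":0,"ry":0,"rz":0,"hand":0.8}]}}

```text
time_s: 18.62
eef_pos: [0.5312, -0.3841, 0.2973]
orientation: [3.141, -0.008, 0.002]
force: [0.0, 0.0, 0.3]
opening: 0.0685
grasp_force: 0.0
```

Emit:
{"fn": "step_arm", "kwargs": {"moves": [{"dx":0,"dy":0,"dz":0,"rx":0,"ry":0,"rz":0,"hand":0.8},{"dx":0,"dy":0,"dz":0,"rx":0,"ry":0,"rz":0,"hand":0.8},{"dx":0,"dy":0,"dz":0,"rx":0,"ry":0,"rz":0,"hand":0.8}]}}

```text
time_s: 19.0
eef_pos: [0.5302, -0.3834, 0.2935]
orientation: [-3.14, 0.008, 0.004]
force: [-0.2, 0.2, 0.4]
opening: 0.0683
grasp_force: 0.0
```

Run:
```python
from h import *
f=save("w8","wrist"); g=save("d8","side"); s=save("s8","scene")
p=w2px("w8",[.531,-.383,.1]).astype(int); a=f[p[1]-50:p[1]+50,p[0]-50:p[0]+50]
q=w2px("d8",[.531,-.383,.13]).astype(int); b=g[q[1]-50:q[1]+50,q[0]-50:q[0]+50]
cv2.imwrite("pics/fin.png",np.hstack([cv2.resize(i,(400,400),interpolation=cv2.INTER_CUBIC) for i in(a,b)])); print(ctrl.get_obs()["time_s"],p,q)
```

```text
19.15 [254 172] [308 109]
```

View pics/fin.png

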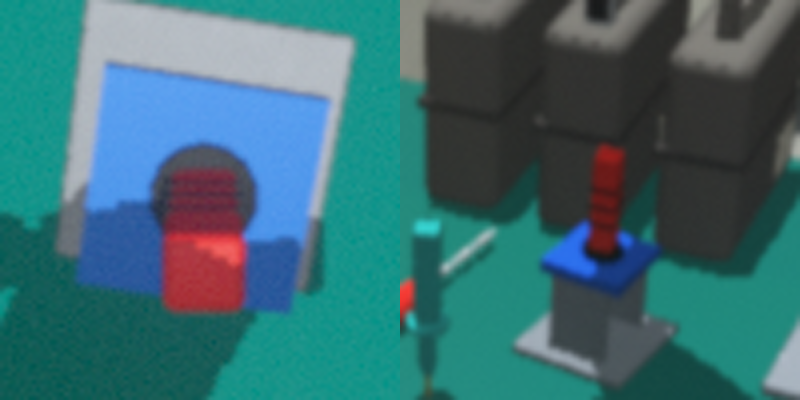

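The probe hangs upright with its collar flat and centred on the blue plate (left crop at about (205,190)), and the gripper is clear of it. I'll hand the job in.

```bash
python3 -c "
from cell import ctrl
print(ctrl.close_job())"
```

```text
the job is handed in; nothing more can be done
None
```

The job is handed in (no verdict came back): I traced the seam from the green end to the red end with the tip sprung in, the grill did not measurably move, and the probe hangs upright in its holder again, after about 19 s of the 61 s allowed.

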